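Wedge a letterbox insert tight in its mounting bay

ROBOT

A 6-joint arm with a two-finger parallel gripper is mounted at the origin on the work surface. World frame = base frame: x ahead of the robot, y to its left, z up, the work surface at z = 0. Lengths are in m, angles in rad, forces in N, time in s.
With the tool pointing down it reaches from about 0.35 to 0.775 m from the base axis. Payload 5.5 kg.
Tool frame: the origin (TCP) lies between the finger pads; the fingertips stand 25 mm ahead of it and the grasp point (between the pads) lies 6 mm ahead of it; z points along the fingers, y is the direction in which the jaws open and shut (so a half turn about z gives the same grasp; the last joint's range is limited). The gripper opens to 85 mm and grips with 20 to 120 N. Pads are 22 mm wide; open, the fingers measure 114 mm over their backs; the gripper's body (76 mm by 85 mm) begins 54 mm behind the grasp point. The pads swing forward as they close: fully open they stand 13 mm farther back than shut.
Start: joints at [-1.292, 0.313, 0.046, 1.304, 0, 1.431], TCP at [0.234, -0.525, 0.256] pointing down, gripper open.
Joint ranges: [-2.76, 2.76], [-0.86, 1.69], [-1.03, 1.26], [-2.2, 2.34], [-1.47, 1.5], [-3.14, 3.14]. Speed limits (rad/s): [2.57, 2.57, 3.14, 3.14, 3.14, 3.14].

INTERFACE

Orientations are given as a unit quaternion [w, x, y, z].
In Python, from station import bot, read_camera, calibration, job gives the robot as it stands. The module is installed in compiled form; this text tells all that it offers.
- The arm moves only by the tool step_arm, never from a script. Its argument "moves" is a list of rows, each an object of numbers: "fingers": the closure in counts, from 0 (fully open) to 255 (shut); "dx", "dy", "dz": the shift along the tool's x, y, z in mm; "rx", "ry", "rz": the turn, a rotation vector about the tool's x, y, z in rad. A call has 1 to 20 rows; each row shifts and turns the commanded pose from where the row before left it, along the tool's axes as they then stand; what a row does not reach is not made up. A row lasts 1/8 s, in which the tool goes at most 62.5 mm and 10.7 degrees, less where a joint would pass 70% of its speed; a pose out of reach is approached as far as the arm can. A call is refused whole if a number of a shift passes 62.5 or a number of a turn 0.188, either way. A call with a gripper value outside its range is refused whole. The fingers move at their own pace and stop on an object; "squeeze" is the grip in N (left out, the last holds). Time passes only in rows, so rows that do not move let the fingers close. It gives the time, the measured TCP pose, the force and the opening at its end, in the units of the state.
- bot.get_obs(): the state, without advancing time (a new reading comes with each control period).
- read_camera(name): name is "scene" or "top" or "wrist"; returns the picture (400x640x3 uint8, red, green, blue); there is no depth.
- calibration(name): a dict with "fov_y" (degrees; the focal length in pixels is half the picture's height over the tangent of half this angle, whatever the lens; pixels are square), "cx", "cy" (the principal point, pixels), "k1" (the pictures are not rectified: a ray, as slopes to the right and down, at radius r is drawn at 1 + k1 r^2 times it, then the intrinsics apply), "rvec" (rotation vector, rad) and "tvec" (3), from world to camera coordinates, as OpenCV has them. Camera axes: x right, y down, z forward; pixel columns grow to the right and rows downward; lengths in m; the calibration is good to about 2 mm. A picture is of the moment at which its call begins: read the wrist's pose just before it. calibration takes no time and is no camera call; for the wrist camera it gives the pose at the moment of the call.
- job.finish_job(): hands the job in, once; it reports no verdict.
The state is a dict: "clock": time; "joint_pos": joint angles; "joint_velocities": joint speeds; "joint_torque": joint torques, N m; "position": TCP position; "tool_rot": TCP orientation; "force": force on the tool from outside, world axes, zero at the start; "ft_torque": the same for the moment, N m; "width": finger opening in m.
Only numpy, scipy, OpenCV 4.12 (cv2) and the standard library are available. Lean on these libraries where they do the work, as an engineer would, in place of code of your own. Each camera call takes 0.05 s, during which the arm holds its last target. There are 200 camera calls.

TASK

The steel letterbox insert is loose in its bay: set the beech wedge by hand, flat on the ledge and tip first, into the gap between the letterbox and the slanted bracket, and let go of it. Then tap it in with the mallet until the letterbox is hard against its rail and the wedge is locked tight, and give it one more separate firm tap to make sure, without hammering so hard that the sheet steel is dented. Lay the mallet back down on the ledge clear of the wedge, and leave the other things where they are.

Things in the scene. Friction and masses are not known exactly. Their poses are not given: they have to be found in the camera images.
- bay: Mounting bay, fixed: 75 mm high aluminium angle rail on the letterbox's far flank (bay x = -253 mm) and a rear rail. Origin on the ledge in the mouth plane of the wedge gap, where the letterbox's near flank stands when home. z up; y points out of the gap's mouth (the wedge is driven along -y); x points across the gap from letterbox to bracket.
- letterbox: Grey sheet-steel letterbox insert with flap, 250 (x) x 200 (y) x 110 mm high. Origin: centre of underside, axes as the bay's. Gap flank at its x = +125 mm; front y = +100 mm in the mouth plane (trim 12 mm proud). Slides only along bay x, about 2.5 N friction; starts 2.5 to 4.5 mm off the rail; home, on a hard stop, when its origin is at bay x = -125 mm.
- gap_mouth (a point): Point on the ledge in the gap's mouth plane, at (10, 0, 0) mm in the bay's frame. On its +x side stands the fixed aluminium clamp bracket, 40 mm high, 90 mm long, foot plate 6 mm high reaching 75 mm out from here: its slanted face runs inward (-y) leaning 1 in 10 towards the letterbox. Mouth 17.5 to 22.7 mm wide with the letterbox home (different each time), less its play before. Inner end open.
- wedge: Loose beech wedge, 140 mm long, 28 mm high, about 60 g, lying flat. Origin: centre of underside, z up, x towards the tip. Straight face y = -8.5 mm goes against the letterbox; slanted face, y = +1.5 mm at the tip (10 mm thick) to +15.5 mm at the butt (24 mm thick), against the bracket. In place its x points along bay -y.
- wedge_tip (a point): Centre of the wedge's tip end face, at (70, -3.5, 14) mm in the wedge's frame. Set in by hand, the wedge touches both sides lightly when the tip is about 30 to 105 mm past the mouth; driven on, it pushes the letterbox home, and resists steeply only then.
- wedge_butt (a point): Centre of the wedge's butt end face, struck by the mallet, at (-70, 3.5, 14) mm in the wedge's frame. Locked, it stands about 5 to 65 mm out of the mouth. The wedge holds by friction. Blows or pushes of 15 to 25 N lock it (over 10 N left on the letterbox); more than 70 N on the letterbox dents it.
- mallet: Dead-blow mallet, about 0.36 kg, lying flat: orange head with black faces, 90 mm between striking faces (along y), 44 mm wide and high; black handle along +x, 24 mm wide, 22 mm high, x = 22 to 163 mm, centre line 22 mm above the underside. Origin under the head's centre, z up; centre of mass in the head, about 10 mm towards the handle.
- mallet_head (a point): Centre of the mallet's head, at (0, 0, 22) mm in the mallet's frame; striking faces at y = +45 and -45 mm.
- mallet_grip (a point): Point on the handle's centre line close to the head, at (44, 0, 22) mm in the mallet's frame, where it is best held.
- key: Bystander: silver bicycle lock key, 60 x 26 x 5 mm, flat on the ledge; origin at its underside, x along the blade.
- comb: Bystander: grey plastic comb, 170 mm (x) x 30 x 5 mm; origin at the centre of its underside.
- compact: Bystander: round copper-coloured mirror compact, 74 mm across, 14 mm thick; origin at the centre of its underside.
- whistle: Bystander: orange whistle, about 55 x 18 x 22 mm, x towards the mouthpiece; origin on the ledge under its round chamber.
- phone_stand: Bystander: hard teal silicone phone stand, 75 x 70 mm foot, 80 mm high; origin at the centre of its underside.
Not all that is in view belongs to the job. Several things look just like the wedge: the one meant starts nearest to the robot's base.

How it is judged:
On the way, in this order (a step that is already met when the one before it is completed fails the run):
1. the wedge stands by itself in the gap: flat on the ledge, tip at least 15 mm past the mouth, let go of (angle between wedge's own z axis and vertical below 0.1 rad and height (world z) of wedge below 0.008 m and angle between the x axis of wedge and the y axis of bay, either way round below 0.1 rad and x of wedge_tip in the frame of bay between -0.004 and 0.02 m and y of wedge_tip in the frame of bay below -0.015 m and contact force between the fingers and wedge below 0.2 N), for 0.2 s.
2. the mallet drives the wedge (over 5 N between the two) with the letterbox against its rail (contact force between mallet and wedge above 5 N and x of letterbox in the frame of bay below -0.1235 m).
3. the mallet comes off the wedge, which stays in place (contact force between mallet and wedge below 0.1 N and x of letterbox in the frame of bay below -0.1235 m), for 0.05 s.
4. one more tap of over 8 N with the wedge tight (over 10 N on the letterbox) (contact force between mallet and wedge above 8 N and contact force between wedge and letterbox above 10 N and x of letterbox in the frame of bay below -0.1235 m).
At the end, for the whole second after the job is handed in: Letterbox within 1.5 mm of home; wedge flat and in line in the gap, tip over 60 mm past the mouth, staying clamped by itself with over 10 N on the letterbox; mallet lying flat and still on the ledge, off the wedge, head centre over 60 mm from its butt (all of step 3 and angle between wedge's own z axis and vertical below 0.1 rad and height (world z) of wedge below 0.008 m and angle between the x axis of wedge and the y axis of bay, either way round below 0.1 rad and x of wedge_tip in the frame of bay between -0.004 and 0.02 m and y of wedge_tip in the frame of bay below -0.06 m and contact force between wedge and letterbox above 10 N and horizontal distance between mallet_head and wedge_butt above 0.06 m and height (world z) of mallet_head below 0.035 m and angle between mallet's own x axis and vertical between 1.4 and 1.75 rad and linear speed of mallet below 0.02 m/s and linear speed of wedge below 0.01 m/s); the robot touches nothing.
It fails at once if the wedge presses on the letterbox with more than 70 N (the sheet steel is dented) (contact force between wedge and letterbox above 70 N).
It fails at once if a bystander (key, comb, compact, whistle or phone stand) is moved by more than 40 mm (distance of any of key, comb, compact, whistle, phone_stand from where it was at the start of the episode above 0.04 m).
It also fails if it takes over 69 s, if anything falls off the work surface, if the arm or the gripper's body presses on something with over 40 N, if the wrist force passes 120 N, or if a joint passes its speed limit or range.

## Working session

There is one attempt and no reset: what is moved stays moved. The work goes in short steps, Python scripts to look and compute and a tool call to move; the robot and the scene stay as the last step left them, time stands still between calls to the robot, and variables do not carry over. Pictures are saved under pics/ and viewed, about 8 in all and at most 12, crops included, and the job is handed in when it is done.

Besides the shell and the picture viewer there is one more tool, called after "Request:" as name(argument=value, ...), one argument or row to a line, values as JSON. step_arm: Moves the arm, as the interface text tells. Its arguments: {"type":"object","properties":{"moves":{"type":"array","items":{"type":"object","properties":{"fingers":{"type":"number"},"dx":{"type":"number"},"dy":{"type":"number"},"dz":{"type":"number"},"rx":{"type":"number"},"ry":{"type":"number"},"rz":{"type":"number"}}}},"squeeze":{"type":"number"}},"required":["moves"]}

```bash
mkdir -p pics
cat > h.py <<'E'
import numpy as np, cv2
from station import bot, read_camera, calibration, job
from scipy.spatial.transform import Rotation as R
def save(name,fn,box=None,scale=1):
    im=read_camera(name)[:,:,::-1]
    cv2.imwrite('pics/raw_'+fn,im)
    if box: im=im[box[1]:box[3],box[0]:box[2]]
    if scale!=1: im=cv2.resize(im,None,fx=scale,fy=scale,interpolation=cv2.INTER_CUBIC)
    cv2.imwrite('pics/'+fn,im)
def cam(name):
    c=calibration(name); f=200/np.tan(np.radians(c['fov_y'])/2)
    return c,f,R.from_rotvec(np.ravel(c['rvec'])).as_matrix(),np.ravel(c['tvec'])
def pix2w(c4,uv,z):
    c,f,M,t=c4; d=np.array([(uv[0]-c['cx'])/f,(uv[1]-c['cy'])/f]); s=d.copy()
    for _ in range(30): s=d/(1+c['k1']*(s@s))
    r=M.T@np.array([s[0],s[1],1]); o=-M.T@t
    return o+r*(z-o[2])/r[2]
def w2pix(c4,p):
    c,f,M,t=c4; q=M@np.asarray(p)+t; s=q[:2]/q[2]; s=s*(1+c['k1']*(s@s))
    return s*f+[c['cx'],c['cy']]
E
python3 - <<'E'
from h import *
o=bot.get_obs();print({k:np.round(v,3) for k,v in o.items()})
save('top','t0.png'); save('scene','s0.png')
a=cv2.imread('pics/t0.png')
for n in('top','scene','wrist'):
    c=cam(n);print(n,c[0]['fov_y'],c[0]['k1'],-c[2].T@c[3])
E
```

```text
{'clock': np.float64(0.0), 'joint_pos': array([-1.292,  0.314,  0.045,  1.304,  0.   ,  1.431]), 'joint_velocities': array([-0.   ,  0.001,  0.   , -0.   ,  0.   ,  0.   ]), 'joint_torque': array([-1.0000e-03, -4.8063e+01,  2.9853e+01,  1.9000e-02, -0.0000e+00,
        0.0000e+00]), 'position': array([ 0.234, -0.525,  0.255]), 'tool_rot': array([-0.001,  0.978,  0.208, -0.   ]), 'force': array([ 0.069, -0.502, -0.011]), 'ft_torque': array([ 0.05 ,  0.017, -0.022]), 'width': np.float64(0.086)}
top 49.66737560199047 -0.07265931526018554 [0.48410463 0.01955658 1.06422111]
scene 43.47962204894399 -0.13095515381440215 [ 1.25271755 -0.05681323  0.92249383]
wrist 64.53203984041505 0.018756605116329136 [ 0.30908063 -0.49293134  0.37185311]
```

View pics/t0.png

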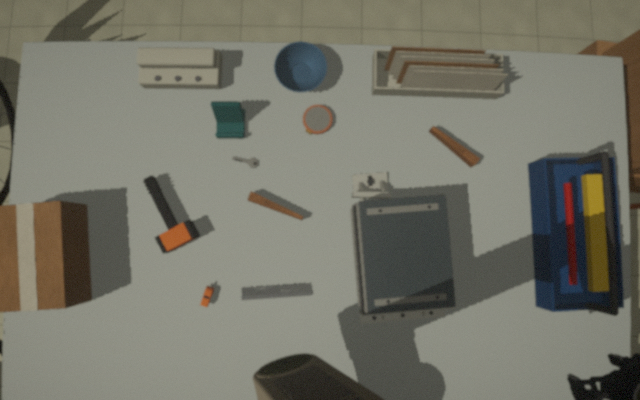

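View pics/s0.png

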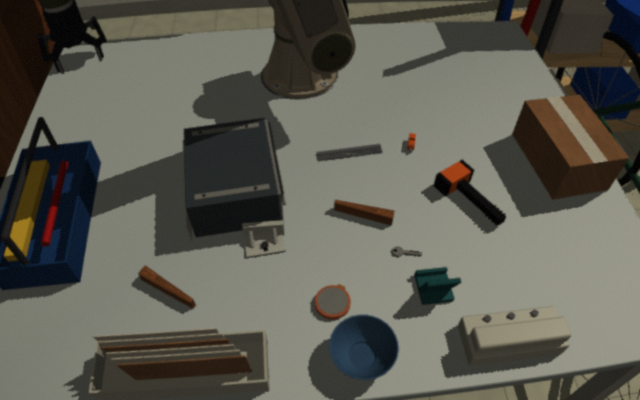

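Top view: two wedge lookalikes, at (277,206) and (455,146). The robot base is at the bottom, about (290,370), so the nearer one is (277,206). The letterbox is at (405,255), the bracket at (370,185), and the mallet head at (177,237) with its handle running to (150,180). Next I'll check both in a close crop.

Run:
```python
from h import *
a=cv2.imread('pics/raw_t0.png')
c1=cv2.resize(a[160:240,240:400],None,fx=5,fy=5,interpolation=cv2.INTER_CUBIC)
c1=cv2.convertScaleAbs(c1,alpha=1.6,beta=10)
c2=cv2.resize(a[165:265,130:220],None,fx=2,fy=2,interpolation=cv2.INTER_CUBIC)
cv2.imwrite('pics/c1.png',np.vstack([c1,np.pad(c2,((0,0),(0,620),(0,0)))]))
c=cam('top')
for n,p in dict(wedgeA=(277,206),wedgeB=(455,146),head=(177,237),hend=(150,180),brk=(370,185),lb=(405,255),comb=(277,291),whistle=(207,296),key=(246,160),compact=(318,119)).items():
    w=pix2w(c,p,0.02);print(n,np.round(w,3),round(np.hypot(*w[:2]),3))
```

```text
wedgeA [0.551 0.109 0.02 ] 0.562
wedgeB [ 0.709 -0.327  0.02 ] 0.781
head [0.471 0.349 0.02 ] 0.586
hend [0.608 0.422 0.02 ] 0.74
brk [ 0.607 -0.116  0.02 ] 0.618
lb [ 0.439 -0.204  0.02 ] 0.484
comb [0.347 0.103 0.02 ] 0.362
whistle [0.331 0.271 0.02 ] 0.428
key [0.662 0.187 0.02 ] 0.688
compact [0.768 0.014 0.02 ] 0.768
```

View pics/c1.png

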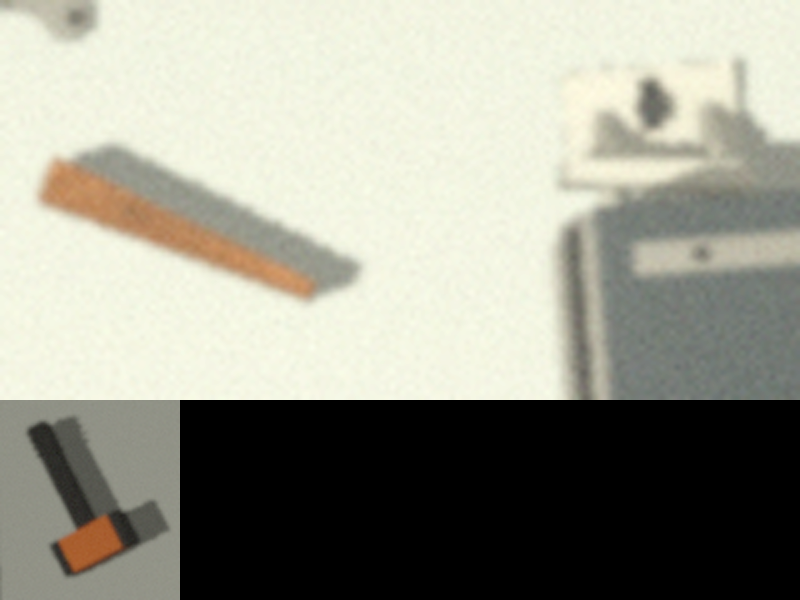

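The crop confirms the choice at (277,206), world about (0.551, 0.109), 0.56 m from the base against 0.78 m for the other. Its butt is at upper left, its tip at lower right, and its straight face is on the letterbox side, so it lies the right way up. I'll work out the move to a close look.

```bash
cat >> h.py <<'E'
def go(x,y,z,yaw):
    """shift (mm, current tool axes) and rz (rad) to reach the TCP pose with tool down and x axis at yaw (deg)"""
    o=bot.get_obs(); p=np.array(o['position']); q=o['tool_rot']; T=R.from_quat([q[1],q[2],q[3],q[0]])
    tgt=R.from_euler('z',yaw,degrees=True)*R.from_euler('x',np.pi)
    d=T.inv().apply(np.array([x,y,z])-p)*1000
    print('shift',np.round(d,1),'turn',np.round((T.inv()*tgt).as_rotvec(),3),'| pos',np.round(p,4),'clock',round(float(o['clock']),2))
E
python3 - <<'E'
from h import *
o=bot.get_obs();q=o['tool_rot'];T=R.from_quat([q[1],q[2],q[3],q[0]])
c=cam('wrist');print('cam axes in tool',(T.as_matrix().T@c[2].T).round(3).tolist(), T.inv().apply(-c[2].T@c[3]-o['position']))
go(.50,.03,.28,80)
E
```

```text
cam axes in tool [[-0.0, -0.947, -0.32], [1.0, -0.0, 0.001], [-0.001, -0.32, 0.947]] [ 0.08190052  0.00124569 -0.11635368]
shift [ 468.9 -398.7  -23.7] turn [-0.001 -0.001 -0.978] | pos [ 0.2337 -0.5249  0.2555] clock 0.1
```

Request:
step_arm(
  moves=[
    {"dx": 41,"dy": -31,"fingers": 0},
    {"dx": 41,"dy": -31},
    {"dx": 41,"dy": -31},
    {"dx": 41,"dy": -31},
    {"dx": 41,"dy": -31},
    {"dx": 41,"dy": -31},
    {"dx": 41,"dy": -31},
    {"dx": 41,"dy": -31},
    {"dx": 41,"dy": -31},
    {"dx": 41,"dy": -31},
    {"dx": 41,"dy": -31},
    {"dx": 41,"dy": -31},
    {"dx": 44,"dy": -30},
    {"rz": -0.163},
    {"rz": -0.163},
    {"rz": -0.163},
    {"rz": -0.163},
    {"rz": -0.163},
    {"rz": -0.163},
  ],
  squeeze=40,
)

```text
validation failed for argument at $.mo...
```

Run:
```python
from h import *
import pickle
o=bot.get_obs();print(np.round(o['position'],4),o['clock'])
pickle.dump(cam('wrist'),open('w1.pkl','wb'))
save('wrist','w1.png')
a=cv2.convertScaleAbs(cv2.imread('pics/raw_w1.png'),alpha=1.5,beta=5)
cv2.imwrite('pics/w1.png',cv2.resize(a,(800,500),interpolation=cv2.INTER_CUBIC))
```

```text
[ 0.2337 -0.5249  0.2555] 0.1
```

View pics/w1.png

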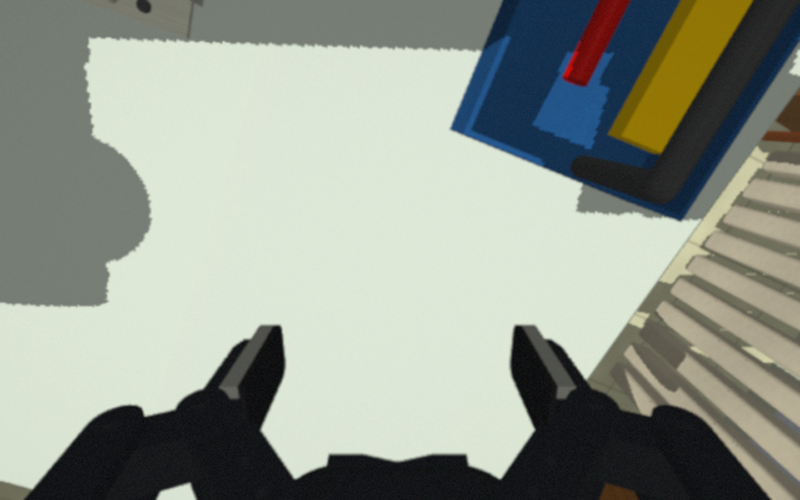

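The move was refused, so that picture (4 viewed) shows only the start area. I'll retry one row with every field given.

Request:
step_arm(
  moves=[
    {"dx": 41,"dy": -31,"dz": 0,"rx": 0,"ry": 0,"rz": 0,"fingers": 0},
  ],
  squeeze=40,
)

```text
clock: 0.28
position: [0.2579, -0.482, 0.2552]
tool_rot: [0.0, 0.979, 0.206, -0.0]
force: [0.5, 0.9, 0.3]
width: 0.0853
```

Request:
step_arm(
  moves=[
    {"dx": 41,"dy": -31,"dz": 0,"rx": 0,"ry": 0,"rz": 0,"fingers": 0},
    {"dx": 41,"dy": -31,"dz": 0,"rx": 0,"ry": 0,"rz": 0,"fingers": 0},
    {"dx": 41,"dy": -31,"dz": 0,"rx": 0,"ry": 0,"rz": 0,"fingers": 0},
    {"dx": 41,"dy": -31,"dz": 0,"rx": 0,"ry": 0,"rz": 0,"fingers": 0},
    {"dx": 41,"dy": -31,"dz": 0,"rx": 0,"ry": 0,"rz": 0,"fingers": 0},
    {"dx": 41,"dy": -31,"dz": 0,"rx": 0,"ry": 0,"rz": 0,"fingers": 0},
    {"dx": 41,"dy": -31,"dz": 0,"rx": 0,"ry": 0,"rz": 0,"fingers": 0},
    {"dx": 41,"dy": -31,"dz": 0,"rx": 0,"ry": 0,"rz": 0,"fingers": 0},
    {"dx": 41,"dy": -31,"dz": 0,"rx": 0,"ry": 0,"rz": 0,"fingers": 0},
    {"dx": 41,"dy": -31,"dz": 0,"rx": 0,"ry": 0,"rz": 0,"fingers": 0},
    {"dx": 41,"dy": -31,"dz": 0,"rx": 0,"ry": 0,"rz": 0,"fingers": 0},
    {"dx": 44,"dy": -30,"dz": 0,"rx": 0,"ry": 0,"rz": 0,"fingers": 0},
    {"dx": 0,"dy": 0,"dz": 0,"rx": 0,"ry": 0,"rz": -0.163,"fingers": 0},
    {"dx": 0,"dy": 0,"dz": 0,"rx": 0,"ry": 0,"rz": -0.163,"fingers": 0},
    {"dx": 0,"dy": 0,"dz": 0,"rx": 0,"ry": 0,"rz": -0.163,"fingers": 0},
    {"dx": 0,"dy": 0,"dz": 0,"rx": 0,"ry": 0,"rz": -0.163,"fingers": 0},
    {"dx": 0,"dy": 0,"dz": 0,"rx": 0,"ry": 0,"rz": -0.163,"fingers": 0},
    {"dx": 0,"dy": 0,"dz": 0,"rx": 0,"ry": 0,"rz": -0.163,"fingers": 0},
    {"dx": 0,"dy": 0,"dz": 0,"rx": 0,"ry": 0,"rz": 0,"fingers": 0},
  ],
  squeeze=40,
)

```text
clock: 2.65
position: [0.5598, 0.0599, 0.256]
tool_rot: [-0.0, 0.766, 0.642, -0.0]
force: [-0.4, 0.7, 0.9]
width: 0.0852
```

```bash
cat > look.py <<'E'
from h import *
import pickle,sys
n=sys.argv[1]
o=bot.get_obs();print(np.round(o['position'],4),o['clock'],np.round(o['joint_pos'],2))
pickle.dump(cam('wrist'),open(n+'.pkl','wb'))
save('wrist',n+'.png')
a=cv2.convertScaleAbs(cv2.imread('pics/raw_'+n+'.png'),alpha=1.5,beta=5)
cv2.imwrite('pics/'+n+'.png',cv2.resize(a,(800,500),interpolation=cv2.INTER_CUBIC))
E
python3 look.py w2
```

```text
[0.5598 0.0599 0.256 ] 2.65 [-0.04  0.29  0.01  1.29 -0.    1.71]
```

View pics/w2.png

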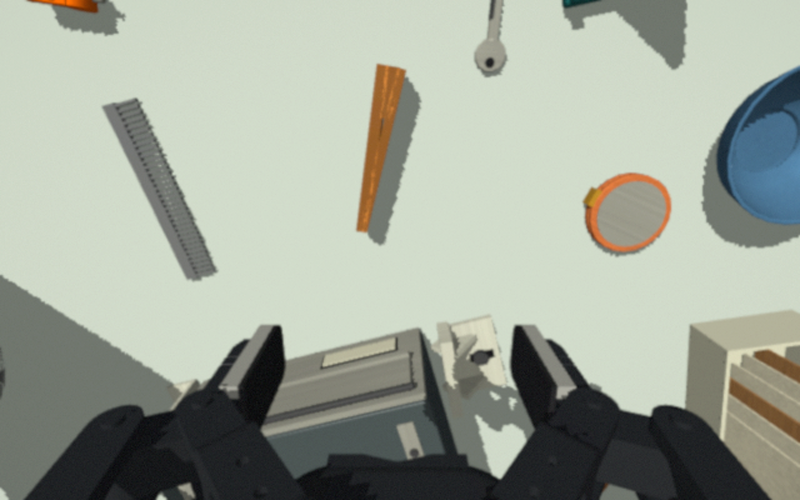

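Picture 5: the wedge has its butt at (391,67) and tip at (363,232), the comb is to the left, and the key and compact are to the right. The letterbox corner is at (420,330) and the bracket at (470,355). I'll fit the wedge by its silhouette and enlarge the gap.

```bash
cat > fitw.py <<'E'
from h import *
import pickle
from scipy.optimize import minimize
def wfit(n,x0,roi):
    c=pickle.load(open(n+'.pkl','rb')); a=cv2.imread('pics/raw_'+n+'.png')
    hsv=cv2.cvtColor(a,cv2.COLOR_BGR2HSV); m=((hsv[...,0]<22)&(hsv[...,1]>110)&(hsv[...,2]>40)).astype(np.uint8)
    k=np.zeros_like(m);k[roi[1]:roi[3],roi[0]:roi[2]]=1;m*=k
    P=np.array([[70,-8.5],[70,1.5],[-70,15.5],[-70,-8.5]])/1000; P=np.array([[*p,z] for p in P for z in(0,.028)])
    def cost(v):
        W=R.from_euler('z',v[2]).apply(P)+[v[0],v[1],0]
        h=cv2.convexHull(np.array([w2pix(c,w) for w in W],np.float32))
        q=np.zeros_like(m);cv2.fillConvexPoly(q,(h*16).round().astype(int),1,shift=4)
        return (q^m).sum()/m.sum()
    r=min((minimize(cost,np.array(x0)+d,method='Nelder-Mead',options=dict(initial_simplex=np.array(x0)+d+np.array([[0,0,0],[.01,0,0],[0,.01,0],[0,0,.08]]),xatol=1e-4,fatol=1e-4)) for d in ([0,0,0],[.003,.003,.02],[-.003,-.004,-.02])),key=lambda r:r.fun)
    print('wedge',r.x.round(4),'deg',np.degrees(r.x[2]).round(2),'cost',round(r.fun,3),'area',m.sum())
    return r.x
E
python3 - <<'E'
from fitw import *
wfit('w2',[.551,.109,np.radians(-112)],(270,40,340,200))
a=cv2.imread('pics/raw_w2.png')[250:325,320:420]
cv2.imwrite('pics/c2.png',cv2.convertScaleAbs(cv2.resize(a,None,fx=8,fy=8,interpolation=cv2.INTER_CUBIC),alpha=1.4))
E
```

```text
wedge [ 0.5502  0.1095 -1.9138] deg -109.65 cost 0.141 area 2093
```

View pics/c2.png

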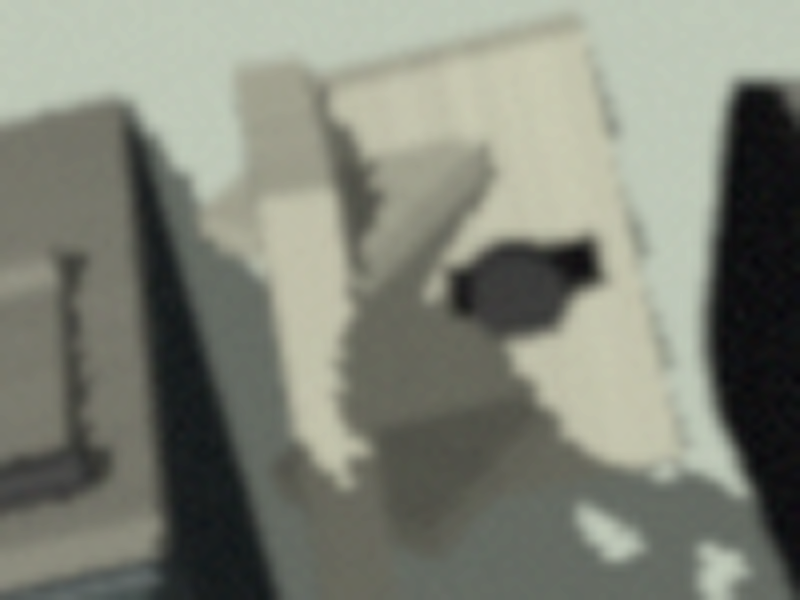

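Run:
```python
from h import *
import pickle
c=pickle.load(open('w2.pkl','rb'))
print('cam',-c[2].T@c[3])
f=lambda n,u,v,z:print(n,(pix2w(c,(320+u/8,250+v/8),z)*1000).round(1))
f('trim corner z0',115,99,0);f('flank z0 a',135,110,0);f('flank z0 b',200,330,0);f('flank z0 c',270,590,0)
f('trim top corner .11',160,520,.11);f('trim back .11',165,565,.11)
f('brk bl z0',240,68,0);f('brk br z0',303,60,0);f('brk tl',264,190,.04);f('brk tr',335,180,.04);f('top in l',298,440,.04)
f('foot near',330,78,.006);f('foot corner',580,18,.006);f('foot far',685,465,.006)
f('patch',203,212,0);f('patch2',265,275,0)
f('patch.04',203,212,.04)
a=cv2.imread('pics/raw_w2.png')
for u,v in[(230,225),(200,150),(270,130),(300,260),(235,330),(330,520)]:print((u,v),a[250+v//8,320+u//8])
```

```text
cam [0.57426223 0.13977316 0.37227511]
trim corner z0 [558.3 -77.5   0. ]
flank z0 a [561.2 -80.1   0. ]
flank z0 b [ 565.5 -124.4    0. ]
flank z0 c [ 569.7 -180.2    0. ]
trim top corner .11 [559.1 -72.8 110. ]
trim back .11 [558.7 -79.6 110. ]
brk bl z0 [579.6 -75.3   0. ]
brk br z0 [590.  -75.7   0. ]
brk tl [579.6 -73.3  40. ]
brk tr [590.3 -73.5  40. ]
top in l [ 578.5 -118.5   40. ]
foot near [593.7 -76.2   6. ]
foot corner [634.9 -72.4   6. ]
foot far [ 643.8 -161.5    6. ]
patch [ 569.5 -101.4    0. ]
patch2 [ 578.1 -115.5    0. ]
patch.04 [570.  -75.5  40. ]
(230, 225) [106 119 120]
(200, 150) [132 143 136]
(270, 130) [100 113 112]
(300, 260) [122 138 138]
(235, 330) [72 77 73]
(330, 520) [66 74 73]
```

Run:
```python
from fitw import *
c=pickle.load(open('w2.pkl','rb'))
A=pix2w(c,(377/1.25,65/1.25),.028);B=pix2w(c,(357/1.25,231/1.25),.028);C=pix2w(c,(369/1.25,232/1.25),.028);D=pix2w(c,(402/1.25,68/1.25),.028)
print(A,B,C,D,np.linalg.norm(A-B),np.degrees(np.arctan2(*(B-A)[1::-1])))
u=(B-A)/np.linalg.norm(B-A); n=np.array([-u[1],u[0],0]); print('origin',(A+B)/2+n*.0085)
a=cv2.imread('pics/raw_w2.png');hsv=cv2.cvtColor(a,cv2.COLOR_BGR2HSV)
for p in[(306,60),(318,62),(301,110),(306,115),(290,175)]:print(p,hsv[p[1],p[0]])
go(.5502+.055*np.cos(np.radians(70.35)),.1095+.055*np.sin(np.radians(70.35)),.1,70.35)
```

```text
[0.56492399 0.17778212 0.028     ] [0.52091353 0.04676711 0.028     ] [0.53141705 0.04394198 0.028     ] [0.58403117 0.17219837 0.028     ] 0.13820945614554014 -108.56819101956431
origin [0.5509763  0.10956793 0.028     ]
(306, 60) [ 14 184 104]
(318, 62) [ 15 191 104]
(301, 110) [ 15 194  96]
(306, 115) [ 15 189  97]
(290, 175) [ 14 188 110]
shift [101.4  -9.1 156. ] turn [-0.001  0.     0.166] | pos [0.5599 0.0599 0.256 ] clock 2.7
```

Run:
```python
from h import *
go(.5693,.1559,.10,68)
```

```text
shift [ 96.2  -7.5 156. ] turn [-0.001  0.     0.207] | pos [0.5599 0.0599 0.256 ] clock 2.7
```

Request:
step_arm(
  moves=[
    {"dx": 48,"dy": -4,"dz": 30,"rx": 0,"ry": 0,"rz": 0,"fingers": 0},
    {"dx": 48,"dy": -4,"dz": 42,"rx": 0,"ry": 0,"rz": 0,"fingers": 0},
    {"dx": 0,"dy": 0,"dz": 42,"rx": 0,"ry": 0,"rz": 0.104,"fingers": 0},
    {"dx": 0,"dy": 0,"dz": 42,"rx": 0,"ry": 0,"rz": 0.104,"fingers": 0},
    {"dx": 0,"dy": 0,"dz": 0,"rx": 0,"ry": 0,"rz": 0,"fingers": 0},
  ],
  squeeze=40,
)

```text
clock: 3.32
position: [0.5656, 0.1545, 0.0977]
tool_rot: [-0.002, 0.829, 0.56, -0.004]
force: [-0.4, -0.1, 0.8]
width: 0.0855
```

Run:
```python
from h import *
go(.5693,.1559,.029,68)
```

```text
shift [ 2.9  3.4 68.7] turn [-0.007  0.004  0.001] | pos [0.5656 0.1545 0.0977] clock 3.33
```

Request:
step_arm(
  moves=[
    {"dx": 3,"dy": 3,"dz": 23,"rx": 0,"ry": 0,"rz": 0,"fingers": 0},
    {"dx": 0,"dy": 0,"dz": 23,"rx": 0,"ry": 0,"rz": 0,"fingers": 0},
    {"dx": 0,"dy": 0,"dz": 22,"rx": 0,"ry": 0,"rz": 0,"fingers": 0},
    {"dx": 0,"dy": 0,"dz": 0,"rx": 0,"ry": 0,"rz": 0,"fingers": 0},
    {"dx": 0,"dy": 0,"dz": 0,"rx": 0,"ry": 0,"rz": 0,"fingers": 255},
    {"dx": 0,"dy": 0,"dz": 0,"rx": 0,"ry": 0,"rz": 0,"fingers": 255},
    {"dx": 0,"dy": 0,"dz": 0,"rx": 0,"ry": 0,"rz": 0,"fingers": 255},
    {"dx": 0,"dy": 0,"dz": 0,"rx": 0,"ry": 0,"rz": 0,"fingers": 255},
    {"dx": 0,"dy": 0,"dz": 0,"rx": 0,"ry": 0,"rz": 0,"fingers": 255},
    {"dx": 0,"dy": 0,"dz": 0,"rx": 0,"ry": 0,"rz": 0,"fingers": 255},
  ],
  squeeze=40,
)

```text
clock: 4.58
position: [0.5729, 0.1566, 0.0341]
tool_rot: [0.0, 0.828, 0.56, 0.001]
force: [-1.2, 0.4, 5.4]
width: 0.0221
```

Request:
step_arm(
  moves=[
    {"dx": 0,"dy": 0,"dz": -30,"rx": 0,"ry": 0,"rz": 0,"fingers": 255},
    {"dx": 0,"dy": 0,"dz": -30,"rx": 0,"ry": 0,"rz": 0,"fingers": 255},
    {"dx": 0,"dy": 0,"dz": -35,"rx": 0,"ry": 0,"rz": 0,"fingers": 255},
    {"dx": 0,"dy": 0,"dz": 0,"rx": 0,"ry": 0,"rz": 0,"fingers": 255},
    {"dx": 0,"dy": 0,"dz": 0,"rx": 0,"ry": 0,"rz": 0,"fingers": 255},
  ],
  squeeze=40,
)

```text
clock: 5.2
position: [0.5722, 0.1563, 0.1275]
tool_rot: [-0.0, 0.828, 0.56, -0.0]
force: [-0.8, 0.0, -0.8]
width: 0.0216
```

```bash
python3 - <<'E'
from h import *
# bay: yaw .093; mouth point between flank (561.2) and bracket (579.6), mouth plane ~ y'=-.129
b=np.array([[np.cos(.093),-np.sin(.093)],[np.sin(.093),np.cos(.093)]])
print('flank/bracket in bay-rotated coords', (b.T@np.array([.5612,-.0801])).round(4),(b.T@np.array([.5796,-.0753])).round(4))
print('force',bot.get_obs()['force'].round(2),bot.get_obs()['width'])
E
python3 look.py w3
python3 - <<'E'
import cv2
a=cv2.imread('pics/raw_w3.png')
cv2.imwrite('pics/w3.png',cv2.convertScaleAbs(a,alpha=1.5,beta=5))
E
```

```text
flank/bracket in bay-rotated coords [ 0.5513 -0.1319] [ 0.5701 -0.1288]
force [-0.8   0.   -0.83] 0.021614607963858962
[0.5722 0.1563 0.1275] 5.2 [ 0.13  0.41 -0.13  1.03 -0.    2.08]
```

View pics/w3.png

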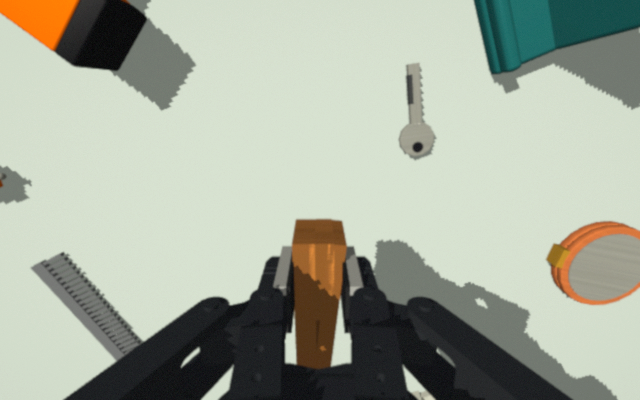

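Run:
```python
from h import *
import pickle
c=pickle.load(open('w3.pkl','rb'));o=bot.get_obs();q=o['tool_rot'];T=R.from_quat([q[1],q[2],q[3],q[0]])
# wedge in tool frame: x axis = -tool x rotated by 2.86deg, z = -tool z ; grasp at wedge (gx,2.5)
W0=R.from_euler('z',68+180+2.86,degrees=True)
for gx in(-48,-52):
  for und in(30,34):
    g=np.array([gx/1000,2.5/1000,0]); org=np.array(o['position'])-W0.apply(g)-[0,0,und/1000]
    print(gx,und,[w2pix(c,org+W0.apply(np.array(p)/1000)).round(0).tolist() for p in([-70,-8.5,28],[-70,15.5,28],[-70,-8.5,0],[-70,15.5,0])])
```

```text
-48 30 [[287.0, 243.0], [344.0, 240.0], [292.0, 217.0], [340.0, 215.0]]
-48 34 [[287.0, 239.0], [344.0, 236.0], [292.0, 214.0], [339.0, 212.0]]
-52 30 [[287.0, 251.0], [344.0, 249.0], [292.0, 225.0], [340.0, 223.0]]
-52 34 [[288.0, 247.0], [344.0, 245.0], [293.0, 222.0], [339.0, 220.0]]
```

Run:
```python
from h import *
a=cv2.imread('pics/raw_w3.png').astype(int)
print('col320',[(r,a[r,318:323].mean(0).astype(int).tolist()) for r in range(214,256,2)])
for r in(224,232,240,248,256): print(r,'orange cols',[ (np.where((a[r,270:370,2]-a[r,270:370,0])>35)[0]+270)[[0,-1]].tolist()])
```

```text
col320 [(214, [135, 147, 140]), (216, [134, 146, 139]), (218, [109, 122, 123]), (220, [33, 55, 80]), (222, [20, 48, 78]), (224, [21, 47, 76]), (226, [21, 47, 77]), (228, [19, 47, 77]), (230, [20, 47, 75]), (232, [17, 43, 72]), (234, [18, 43, 70]), (236, [19, 44, 71]), (238, [18, 44, 72]), (240, [19, 46, 74]), (242, [19, 45, 74]), (244, [24, 57, 93]), (246, [26, 61, 99]), (248, [25, 61, 98]), (250, [25, 61, 98]), (252, [24, 61, 98]), (254, [25, 61, 98])]
224 orange cols [[296, 341]]
232 orange cols [[295, 342]]
240 orange cols [[293, 344]]
248 orange cols [[292, 346]]
256 orange cols [[292, 345]]
```

Picture 7: the wedge is held flat about 50 mm behind its centre. The butt face spans rows 219–243, which matches the prediction. Next I turn it to the bay's line in front of the mouth.

Run:
```python
from h import *
go(.5594,.0672,.1,92.4)
```

```text
shift [-87.2  21.8  27. ] turn [-0.002  0.001 -0.424] | pos [0.5717 0.1563 0.1269] clock 5.25
```

Request:
step_arm(
  moves=[
    {"dx": -29,"dy": 7,"dz": 9,"rx": 0,"ry": 0,"rz": 0,"fingers": 255},
    {"dx": -29,"dy": 7,"dz": 9,"rx": 0,"ry": 0,"rz": 0,"fingers": 255},
    {"dx": -29,"dy": 8,"dz": 9,"rx": 0,"ry": 0,"rz": 0,"fingers": 255},
    {"dx": 0,"dy": 0,"dz": 0,"rx": 0,"ry": 0,"rz": -0.141,"fingers": 255},
    {"dx": 0,"dy": 0,"dz": 0,"rx": 0,"ry": 0,"rz": -0.141,"fingers": 255},
    {"dx": 0,"dy": 0,"dz": 0,"rx": 0,"ry": 0,"rz": -0.142,"fingers": 255},
    {"dx": 0,"dy": 0,"dz": 0,"rx": 0,"ry": 0,"rz": 0,"fingers": 255},
    {"dx": 0,"dy": 0,"dz": 0,"rx": 0,"ry": 0,"rz": 0,"fingers": 255},
  ],
  squeeze=40,
)

```text
clock: 6.25
position: [0.56, 0.0675, 0.1003]
tool_rot: [-0.001, 0.693, 0.721, -0.001]
force: [-0.7, 0.6, -0.2]
width: 0.0216
```

Run:
```python
from h import *
go(.5594,.0672,.038,92.4)
```

```text
shift [-0.3 -0.5 62.3] turn [-0.002 -0.    -0.002] | pos [0.56   0.0675 0.1003] clock 6.25
```

Request:
step_arm(
  moves=[
    {"dx": 0,"dy": -0.5,"dz": 31,"rx": 0,"ry": 0,"rz": 0,"fingers": 255},
    {"dx": 0,"dy": 0,"dz": 31,"rx": 0,"ry": 0,"rz": 0,"fingers": 255},
    {"dx": 0,"dy": 0,"dz": 0,"rx": 0,"ry": 0,"rz": 0,"fingers": 255},
    {"dx": -15,"dy": 0.8,"dz": 0,"rx": 0,"ry": 0,"rz": 0,"fingers": 255},
    {"dx": -10,"dy": 0.5,"dz": 0,"rx": 0,"ry": 0,"rz": 0,"fingers": 255},
    {"dx": -10,"dy": 0.5,"dz": 0,"rx": 0,"ry": 0,"rz": 0,"fingers": 255},
    {"dx": 0,"dy": 0,"dz": 0,"rx": 0,"ry": 0,"rz": 0,"fingers": 255},
  ],
  squeeze=40,
)

```text
clock: 7.12
position: [0.5629, 0.0389, 0.0403]
tool_rot: [-0.005, 0.691, 0.723, 0.006]
force: [-0.7, 25.8, 2.4]
width: 0.0213
```

Run:
```python
from h import *
go(.5659,-.0024,.035,92.4)
import pickle; pickle.dump(cam('wrist'),open('w4.pkl','wb'))
save('top','t1.png',(310,150,410,225),8); save('scene','s1.png')
a=cv2.convertScaleAbs(cv2.imread('pics/t1.png'),alpha=1.6)
b=cv2.imread('pics/raw_s1.png')[190:280,190:340]
cv2.imwrite('pics/t1.png',np.hstack([cv2.resize(a,(400,300)),cv2.convertScaleAbs(cv2.resize(b,(400,300),interpolation=cv2.INTER_CUBIC),alpha=1.5)]))
```

```text
shift [-41.5   1.1   4.7] turn [ 0.001 -0.016  0.003] | pos [0.5629 0.0389 0.0403] clock 7.12
```

View pics/t1.png

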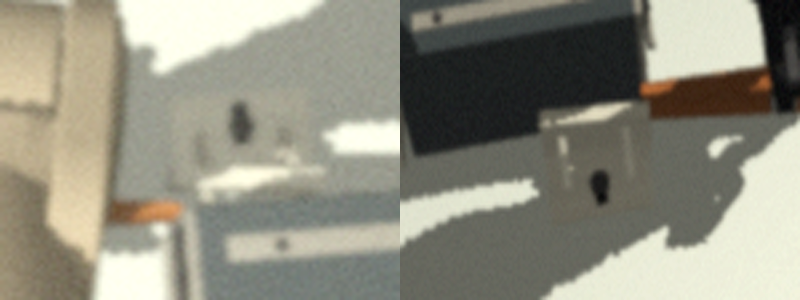

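Run:
```python
from h import *
c=cam('top')
f=lambda n,u,v,z:print(n,(pix2w(c,(310+u/4,150+v/4),z)*1000).round(1))
f('wedge top low@tip',180,220,.028);f('wedge top up@tip',180,204,.028);f('low@115',115,224,.028);f('up@115',115,203,.028)
f('trim top corner',190,195,.11);f('trim top corner front',178,215,.11);f('plate top front',198,186,.04);f('foot front',175,100,.006)
b=bot.get_obs()['position'];y=.093
# tip corners predicted from the grip
W=R.from_euler('z',92.4+182.86,degrees=True)
for p in([70,-8.5],[70,1.5]): print(p,((b+W.apply(np.array([p[0]+50,p[1]-2.5,0])/1000))*1000).round(1))
```

```text
wedge top low@tip [556.9 -79.6  28. ]
wedge top up@tip [566.6 -79.5  28. ]
low@115 [553.7 -40.5  28. ]
up@115 [566.3 -40.3  28. ]
trim top corner [565.2 -77.1 110. ]
trim top corner front [553.9 -70.6 110. ]
plate top front [576.6 -88.9  40. ]
foot front [632.7 -77.5   6. ]
[70, -8.5] [563.  -81.6  40.4]
[70, 1.5] [572.9 -80.7  40.4]
```

Run:
```python
from h import *
import pickle
c=pickle.load(open('w3.pkl','rb'));pos=np.array([.5722,.1563,.1272])
a=cv2.imread('pics/raw_w3.png').astype(int)
for r in(250,270,290,310,330,345,355,362,368): 
    k=np.where((a[r,270:370,2]-a[r,270:370,0])>18)[0]+270; print(r,k[[0,-1]].tolist() if len(k) else None)
for rel in(0,1.5,2.86):
    W=R.from_euler('z',68+180+rel,degrees=True); org=pos-W.apply([-.050,.0025,0])-[0,0,.033]
    out=[]
    for x in range(-70,60,1):
        l=w2pix(c,org+W.apply([x/1000,-.0085,.028]));r=w2pix(c,org+W.apply([x/1000,(8.5-.1*x)/1000,.028])); out.append((l,r))
    out=np.array(out)
    print(rel,[(row,*[round(float(np.interp(row,out[:,s,1],out[:,s,0])),1) for s in(0,1)]) for row in(250,290,310,330,345,355,365)], out[-1,0,1])
```

```text
250 [292, 346]
270 [294, 342]
290 [294, 341]
310 [294, 337]
330 [296, 334]
345 [296, 332]
355 [297, 331]
362 [297, 330]
368 [313, 322]
0 [(250, 291.0, 346.2), (290, 292.1, 340.4), (310, 292.7, 337.5), (330, 293.2, 334.6), (345, 293.6, 332.4), (355, 293.9, 331.0), (365, 294.2, 329.5)] 454.67179158915116
1.5 [(250, 290.0, 345.1), (290, 292.3, 340.5), (310, 293.5, 338.2), (330, 294.6, 336.0), (345, 295.5, 334.3), (355, 296.1, 333.1), (365, 296.6, 332.0)] 454.98974089409376
2.86 [(250, 289.1, 344.1), (290, 292.5, 340.7), (310, 294.2, 338.9), (330, 295.9, 337.2), (345, 297.2, 335.9), (355, 298.0, 335.1), (365, 298.9, 334.2)] 455.1969372321579
```

The tip met the letterbox trim. The in-hand yaw from w3 is about 0.5° rather than the 2.9° I assumed, which puts the tip 5–6 mm towards the letterbox. I'll back off, correct the yaw and retry.

Request:
step_arm(
  moves=[
    {"dx": 12,"dy": 0,"dz": 0,"rx": 0,"ry": 0,"rz": 0,"fingers": 255},
    {"dx": 12,"dy": 0,"dz": 0,"rx": 0,"ry": 0,"rz": 0,"fingers": 255},
    {"dx": 0,"dy": 0,"dz": 0,"rx": 0,"ry": 0,"rz": -0.042,"fingers": 255},
    {"dx": 0,"dy": 0,"dz": 0,"rx": 0,"ry": 0,"rz": 0,"fingers": 255},
    {"dx": 0,"dy": 0,"dz": 0,"rx": 0,"ry": 0,"rz": 0,"fingers": 255},
  ],
  squeeze=40,
)

```text
clock: 7.85
position: [0.5626, 0.0562, 0.0394]
tool_rot: [0.0, 0.677, 0.736, 0.0]
force: [0.2, 0.4, -1.2]
width: 0.0215
```

Run:
```python
from h import *
o=bot.get_obs();print(o['force'].round(1),o['width'])
go(.5616,.0524,.038,94.8)
save('top','t2.png'); c=cam('top')
# wedge orange mask edges in the top picture near the mouth
a=cv2.imread('pics/raw_t2.png').astype(int)
for col in range(338,358,2):
    k=[r for r in range(190,220) if a[r,col,2]-a[r,col,0]>30]
    if k: print(col,k[0],k[-1],pix2w(c,(col,k[0]-.5),.028)[:2].round(4),pix2w(c,(col,k[-1]+.5),.028)[:2].round(4))
```

```text
[ 0.2  0.4 -1.2] 0.021505278189385857
shift [-3.7 -1.3  1.4] turn [ 0.     0.    -0.001] | pos [0.5626 0.0562 0.0394] clock 7.85
338 199 203 [ 0.5717 -0.0384] [ 0.5597 -0.0386]
340 199 203 [ 0.5718 -0.0432] [ 0.5598 -0.0434]
342 199 203 [ 0.5719 -0.048 ] [ 0.5599 -0.0482]
344 198 202 [ 0.5745 -0.0528] [ 0.5624 -0.053 ]
346 198 202 [ 0.5746 -0.0576] [ 0.5625 -0.0578]
348 200 201 [ 0.5698 -0.0625] [ 0.565  -0.0626]
```

Request:
step_arm(
  moves=[
    {"dx": 0,"dy": -1,"dz": 0,"rx": 0,"ry": 0,"rz": 0,"fingers": 255},
    {"dx": -10,"dy": 0,"dz": 0,"rx": 0,"ry": 0,"rz": 0,"fingers": 255},
    {"dx": -10,"dy": 0,"dz": 0,"rx": 0,"ry": 0,"rz": 0,"fingers": 255},
    {"dx": -10,"dy": 0,"dz": 0,"rx": 0,"ry": 0,"rz": 0,"fingers": 255},
    {"dx": 0,"dy": 0,"dz": 0,"rx": 0,"ry": 0,"rz": 0,"fingers": 255},
  ],
  squeeze=40,
)

```text
clock: 8.52
position: [0.5641, 0.0254, 0.0392]
tool_rot: [0.0, 0.677, 0.736, -0.0]
force: [-0.0, -0.3, -1.1]
width: 0.0215
```

Request:
step_arm(
  moves=[
    {"dx": -10,"dy": 0,"dz": 0,"rx": 0,"ry": 0,"rz": 0,"fingers": 255},
    {"dx": -10,"dy": 0,"dz": 0,"rx": 0,"ry": 0,"rz": 0,"fingers": 255},
    {"dx": -8,"dy": 0,"dz": 0,"rx": 0,"ry": 0,"rz": 0,"fingers": 255},
    {"dx": 0,"dy": 0,"dz": 0,"rx": 0,"ry": 0,"rz": 0,"fingers": 255},
  ],
  squeeze=40,
)

```text
clock: 9.02
position: [0.5663, -0.0021, 0.0392]
tool_rot: [0.0, 0.677, 0.736, 0.0]
force: [0.1, 0.2, -0.8]
width: 0.021
```

Request:
step_arm(
  moves=[
    {"dx": 0,"dy": 0,"dz": 3,"rx": 0,"ry": 0,"rz": 0,"fingers": 255},
    {"dx": 0,"dy": 0,"dz": 3,"rx": 0,"ry": 0,"rz": 0,"fingers": 255},
    {"dx": 0,"dy": 0,"dz": 0,"rx": 0,"ry": 0,"rz": 0,"fingers": 255},
    {"dx": 0,"dy": 0,"dz": 0,"rx": 0,"ry": 0,"rz": 0,"fingers": 180},
    {"dx": 0,"dy": 0,"dz": 0,"rx": 0,"ry": 0,"rz": 0,"fingers": 160},
    {"dx": 0,"dy": 0,"dz": 0,"rx": 0,"ry": 0,"rz": 0,"fingers": 130},
    {"dx": 0,"dy": 0,"dz": 0,"rx": 0,"ry": 0,"rz": 0,"fingers": 100},
    {"dx": 0,"dy": 0,"dz": 0,"rx": 0,"ry": 0,"rz": 0,"fingers": 100},
  ],
  squeeze=40,
)

```text
clock: 10.02
position: [0.5662, -0.0013, 0.0331]
tool_rot: [-0.0, 0.677, 0.736, -0.0]
force: [0.6, -0.2, 0.3]
width: 0.0517
```

Request:
step_arm(
  moves=[
    {"dx": 0,"dy": 0,"dz": -15,"rx": 0,"ry": 0,"rz": 0,"fingers": 100},
    {"dx": 0,"dy": 0,"dz": -30,"rx": 0,"ry": 0,"rz": 0,"fingers": 60},
    {"dx": 20,"dy": 0,"dz": -45,"rx": 0,"ry": 0,"rz": 0,"fingers": 0},
    {"dx": 50,"dy": 0,"dz": -45,"rx": 0,"ry": 0,"rz": 0,"fingers": 0},
    {"dx": 50,"dy": 0,"dz": -45,"rx": 0,"ry": 0,"rz": 0,"fingers": 0},
    {"dx": 0,"dy": 0,"dz": 0,"rx": 0,"ry": 0,"rz": 0,"fingers": 0},
  ],
  squeeze=40,
)

```text
clock: 10.78
position: [0.5586, 0.1141, 0.2121]
tool_rot: [0.003, 0.675, 0.738, 0.003]
force: [0.0, -0.0, -0.3]
width: 0.0851
```

```bash
python3 look.py w5
python3 - <<'E'
from fitw import *
v=wfit('w5',[.570,-.105,np.radians(-84.7)],(200,150,420,330))
W=R.from_euler('z',v[2]).apply(np.array([[70,-3.5,0],[-70,3.5,0]])/1000)+[v[0],v[1],0]; b=R.from_euler('z',-.093)
print('tip',W[0].round(4),b.apply(W[0]).round(4),'butt',W[1].round(4),b.apply(W[1]).round(4))
E
```

```text
[0.5586 0.1141 0.2121] 10.775 [ 0.06  0.31 -0.06  1.19  0.    1.54]
wedge [ 0.567  -0.0505 -1.4964] deg -85.74 cost 0.423 area 1333
tip [ 0.5687 -0.1205  0.    ] [ 0.555  -0.1728  0.    ] butt [0.5653 0.0196 0.    ] [ 0.5646 -0.033   0.    ]
```

View pics/w5.png

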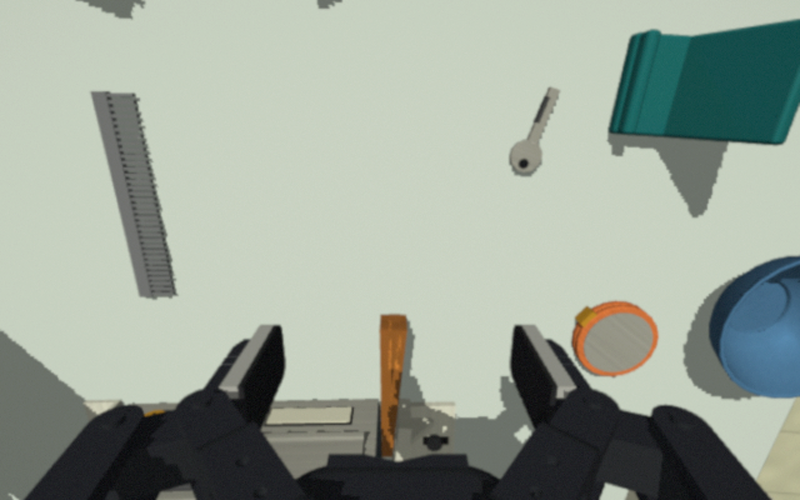

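Picture 9: the wedge stands in the gap by itself, straight, with its butt at (393,317), about (0.565, 0.019) in the world. Next is the mallet, starting with a coarse estimate from the first top view.

Run:
```python
from h import *
c=cam('top')
h=pix2w(c,(130+92/2,165+145/2),.044);e=pix2w(c,(130+40/2,165+28/2),.033)
print(h,e,np.linalg.norm((h-e)[:2]),np.degrees(np.arctan2(*(e-h)[1::-1])))
yaw=np.arctan2(*(e-h)[1::-1]);u=np.array([np.cos(yaw),np.sin(yaw)])
g=h[:2]+.044*u;print('grip',g)
t=g+.06*u; print('look tcp',t);go(t[0],t[1],.22,np.degrees(yaw)+180)
```

```text
[0.46960734 0.3438605  0.044     ] [0.60892105 0.41714168 0.033     ] 0.1574116947092975 27.74506911496706
grip [0.50854856 0.36434419]
look tcp [0.56165022 0.39227649]
shift [278.3  28.3 -10.3] turn [ 0.003  0.005 -1.968] | pos [0.5577 0.1126 0.2097] clock 10.82
```

Request:
step_arm(
  moves=[
    {"dx": 43,"dy": -4.5,"dz": -2,"rx": 0,"ry": 0,"rz": 0,"fingers": 0},
    {"dx": 43,"dy": -4.5,"dz": -2,"rx": 0,"ry": 0,"rz": 0,"fingers": 0},
    {"dx": 43,"dy": -4.5,"dz": -2,"rx": 0,"ry": 0,"rz": 0,"fingers": 0},
    {"dx": 43,"dy": -4.5,"dz": -2,"rx": 0,"ry": 0,"rz": 0,"fingers": 0},
    {"dx": 43,"dy": -4.5,"dz": -1,"rx": 0,"ry": 0,"rz": 0,"fingers": 0},
    {"dx": 41,"dy": -4.5,"dz": -1,"rx": 0,"ry": 0,"rz": 0,"fingers": 0},
    {"dx": 0,"dy": 0,"dz": 0,"rx": 0,"ry": 0,"rz": -0.179,"fingers": 0},
    {"dx": 0,"dy": 0,"dz": 0,"rx": 0,"ry": 0,"rz": -0.179,"fingers": 0},
    {"dx": 0,"dy": 0,"dz": 0,"rx": 0,"ry": 0,"rz": -0.179,"fingers": 0},
    {"dx": 0,"dy": 0,"dz": 0,"rx": 0,"ry": 0,"rz": -0.179,"fingers": 0},
    {"dx": 0,"dy": 0,"dz": 0,"rx": 0,"ry": 0,"rz": -0.179,"fingers": 0},
    {"dx": 0,"dy": 0,"dz": 0,"rx": 0,"ry": 0,"rz": -0.179,"fingers": 0},
    {"dx": 0,"dy": 0,"dz": 0,"rx": 0,"ry": 0,"rz": -0.179,"fingers": 0},
    {"dx": 0,"dy": 0,"dz": 0,"rx": 0,"ry": 0,"rz": -0.179,"fingers": 0},
    {"dx": 0,"dy": 0,"dz": 0,"rx": 0,"ry": 0,"rz": -0.179,"fingers": 0},
    {"dx": 0,"dy": 0,"dz": 0,"rx": 0,"ry": 0,"rz": -0.179,"fingers": 0},
    {"dx": 0,"dy": 0,"dz": 0,"rx": 0,"ry": 0,"rz": -0.178,"fingers": 0},
    {"dx": 0,"dy": 0,"dz": 0,"rx": 0,"ry": 0,"rz": 0,"fingers": 0},
    {"dx": 0,"dy": 0,"dz": 0,"rx": 0,"ry": 0,"rz": 0,"fingers": 0},
  ],
  squeeze=40,
)

```text
clock: 13.2
position: [0.5084, 0.3632, 0.2161]
tool_rot: [-0.001, -0.236, 0.972, -0.0]
force: [0.2, -0.5, -0.4]
width: 0.0854
```

```bash
python3 look.py w6
```

```text
[0.5084 0.3632 0.2161] 13.2 [ 0.49  0.42  0.11  1.26 -0.    0.01]
```

View pics/w6.png

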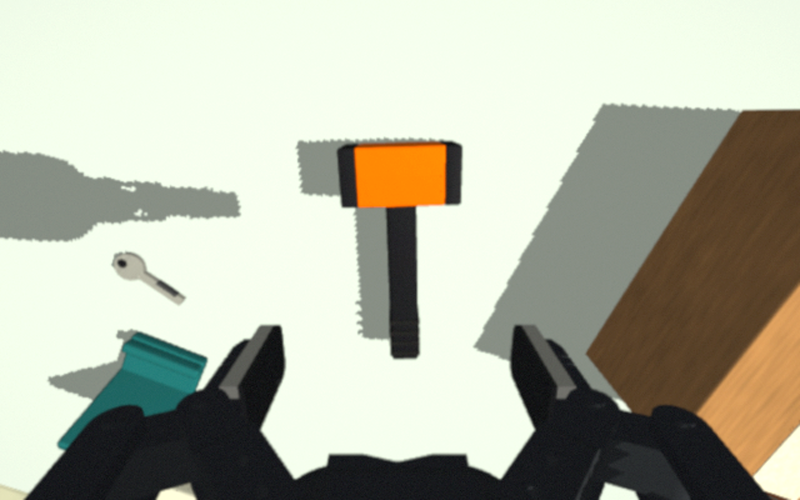

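Run:
```python
from h import *
import pickle
c=pickle.load(open('w6.pkl','rb'))
p=lambda u,v,z:pix2w(c,(u/1.25,v/1.25),z)
a=p(401,215,.033);b=p(404.5,350,.033);L=p(341,177,.035);Rr=p(461,173,.035);H=p(401,176,.044)
yaw=np.degrees(np.arctan2(*(b-a)[1::-1]));print('handle',a,b,yaw,np.linalg.norm(a-b),'head',H,'faces',np.linalg.norm(L-Rr),(L+Rr)/2, np.degrees(np.arctan2(*(L-Rr)[1::-1])))
u=(b-a)/np.linalg.norm(b-a);g=H+.044*u;g[2]=.022;print('grip',g, 'line check', np.cross((b-a)[:2],(H-a)[:2])/np.linalg.norm(b-a))
go(g[0],g[1],.1,yaw+180)
```

```text
handle [0.49997655 0.36059971 0.033     ] [0.60602325 0.41927702 0.033     ] 28.95644723608138 0.12119788547190351 head [0.47187063 0.34585419 0.044     ] faces 0.08958134208377158 [0.47241985 0.34613246 0.035     ] -60.76947561240821
grip [0.5103701  0.36715655 0.022     ] line check 0.0007051771401917516
shift [ -3.6   2.5 116.3] turn [-0.    -0.001 -0.027] | pos [0.5084 0.3634 0.2163] clock 13.25<stdin>:7: DeprecationWarning: Arrays of 2-dimensional vectors are deprecated. Use arrays of 3-dimensional vectors instead. (deprecated in NumPy 2.0)
```

Picture 10: the mallet lies at 29°, head at (401,176), handle running to (405,355), and its faces measure 89.6 mm apart against the stated 90. I'll descend on the grip point and close.

Request:
step_arm(
  moves=[
    {"dx": -4,"dy": 2.5,"dz": 40,"rx": 0,"ry": 0,"rz": -0.027,"fingers": 0},
    {"dx": 0,"dy": 0,"dz": 40,"rx": 0,"ry": 0,"rz": 0,"fingers": 0},
    {"dx": 0,"dy": 0,"dz": 40,"rx": 0,"ry": 0,"rz": 0,"fingers": 0},
    {"dx": 0,"dy": 0,"dz": 0,"rx": 0,"ry": 0,"rz": 0,"fingers": 0},
    {"dx": 0,"dy": 0,"dz": 0,"rx": 0,"ry": 0,"rz": 0,"fingers": 0},
  ],
  squeeze=40,
)

```text
clock: 13.88
position: [0.5114, 0.3684, 0.0981]
tool_rot: [0.001, -0.251, 0.968, 0.0]
force: [-0.3, 0.4, -0.1]
width: 0.0853
```

Run:
```python
from h import *
go(.5104,.3672,.030,209)
```

```text
shift [ 1.5 -0.5 68.1] turn [-0.     0.001  0.001] | pos [0.5114 0.3684 0.0981] clock 13.88
```

Request:
step_arm(
  moves=[
    {"dx": 1.5,"dy": -0.5,"dz": 30,"rx": 0,"ry": 0,"rz": 0,"fingers": 0},
    {"dx": 0,"dy": 0,"dz": 28,"rx": 0,"ry": 0,"rz": 0,"fingers": 0},
    {"dx": 0,"dy": 0,"dz": 10,"rx": 0,"ry": 0,"rz": 0,"fingers": 0},
    {"dx": 0,"dy": 0,"dz": 0,"rx": 0,"ry": 0,"rz": 0,"fingers": 0},
    {"dx": 0,"dy": 0,"dz": 0,"rx": 0,"ry": 0,"rz": 0,"fingers": 255},
    {"dx": 0,"dy": 0,"dz": 0,"rx": 0,"ry": 0,"rz": 0,"fingers": 255},
    {"dx": 0,"dy": 0,"dz": 0,"rx": 0,"ry": 0,"rz": 0,"fingers": 255},
    {"dx": 0,"dy": 0,"dz": 0,"rx": 0,"ry": 0,"rz": 0,"fingers": 255},
    {"dx": 0,"dy": 0,"dz": 0,"rx": 0,"ry": 0,"rz": 0,"fingers": 255},
    {"dx": 0,"dy": 0,"dz": 0,"rx": 0,"ry": 0,"rz": 0,"fingers": 255},
  ],
  squeeze=90,
)

```text
clock: 15.12
position: [0.5099, 0.3672, 0.0296]
tool_rot: [0.0, -0.251, 0.968, 0.0]
force: [-1.0, -0.0, 5.8]
width: 0.0224
```

Request:
step_arm(
  moves=[
    {"dx": 0,"dy": 0,"dz": -20,"rx": 0,"ry": 0,"rz": 0,"fingers": 255},
    {"dx": 0,"dy": 0,"dz": -40,"rx": 0,"ry": 0,"rz": 0,"fingers": 255},
    {"dx": 0,"dy": 0,"dz": -40,"rx": 0,"ry": 0,"rz": 0,"fingers": 255},
    {"dx": 0,"dy": 0,"dz": -30,"rx": 0,"ry": 0,"rz": 0,"fingers": 255},
    {"dx": 0,"dy": 0,"dz": 0,"rx": 0,"ry": 0,"rz": 0.138,"fingers": 255},
    {"dx": 0,"dy": 0,"dz": 0,"rx": 0,"ry": 0,"rz": 0.138,"fingers": 255},
    {"dx": 0,"dy": 0,"dz": 0,"rx": 0,"ry": 0,"rz": 0.138,"fingers": 255},
    {"dx": 0,"dy": 0,"dz": 0,"rx": 0,"ry": 0,"rz": 0,"fingers": 255},
    {"dx": 0,"dy": 0,"dz": 0,"rx": 0,"ry": 0,"rz": 0,"fingers": 255},
  ],
  squeeze=90,
)

```text
clock: 16.25
position: [0.5093, 0.3667, 0.158]
tool_rot: [-0.001, -0.048, 0.999, -0.0]
force: [0.5, -0.4, -3.9]
width: 0.0225
```

Run:
```python
from h import *
print(bot.get_obs()['ft_torque'].round(2),bot.get_obs()['width'])
go(.6012,.1013,.16,185.3)
```

```text
[-0.05 -0.15  0.05] 0.02246434400714876
shift [ -65.9 -273.    -1.8] turn [-0.001 -0.001  0.004] | pos [0.5093 0.3667 0.158 ] clock 16.25
```

Request:
step_arm(
  moves=[
    {"dx": -11,"dy": -30,"dz": 0,"rx": 0,"ry": 0,"rz": 0,"fingers": 255},
    {"dx": -11,"dy": -45,"dz": 0,"rx": 0,"ry": 0,"rz": 0,"fingers": 255},
    {"dx": -11,"dy": -50,"dz": 0,"rx": 0,"ry": 0,"rz": 0,"fingers": 255},
    {"dx": -11,"dy": -50,"dz": 0,"rx": 0,"ry": 0,"rz": 0,"fingers": 255},
    {"dx": -11,"dy": -50,"dz": 0,"rx": 0,"ry": 0,"rz": 0,"fingers": 255},
    {"dx": -11,"dy": -33,"dz": 0,"rx": 0,"ry": 0,"rz": 0,"fingers": 255},
    {"dx": 0,"dy": -15,"dz": 0,"rx": 0,"ry": 0,"rz": 0,"fingers": 255},
    {"dx": 0,"dy": 0,"dz": 0,"rx": 0,"ry": 0,"rz": 0,"fingers": 255},
    {"dx": 0,"dy": 0,"dz": 0,"rx": 0,"ry": 0,"rz": 0,"fingers": 255},
  ],
  squeeze=90,
)

```text
clock: 17.38
position: [0.6004, 0.1025, 0.1587]
tool_rot: [-0.0, -0.048, 0.999, 0.0]
force: [-0.6, 0.6, -3.3]
width: 0.0229
```

Run:
```python
from h import *
go(.6012,.1013,.034,185.3)
```

```text
shift [ -0.7  -1.3 124.7] turn [ 0.001 -0.001  0.003] | pos [0.6004 0.1025 0.1587] clock 17.38
```

Request:
step_arm(
  moves=[
    {"dx": -1,"dy": -1,"dz": 40,"rx": 0,"ry": 0,"rz": 0,"fingers": 255},
    {"dx": 0,"dy": 0,"dz": 40,"rx": 0,"ry": 0,"rz": 0,"fingers": 255},
    {"dx": 0,"dy": 0,"dz": 30,"rx": 0,"ry": 0,"rz": 0,"fingers": 255},
    {"dx": 0,"dy": 0,"dz": 14,"rx": 0,"ry": 0,"rz": 0,"fingers": 255},
    {"dx": 0,"dy": 0,"dz": 0,"rx": 0,"ry": 0,"rz": 0,"fingers": 255},
    {"dx": 0,"dy": 0,"dz": 0,"rx": 0,"ry": 0,"rz": 0,"fingers": 255},
  ],
  squeeze=90,
)

```text
clock: 18.12
position: [0.6033, 0.1009, 0.0363]
tool_rot: [0.001, -0.047, 0.999, -0.0]
force: [0.1, 0.4, -3.9]
width: 0.0227
```

Run:
```python
from h import *
save('top','t3.png'); save('scene','s3.png')
a=cv2.imread('pics/raw_t3.png')[150:250,260:400]; b=cv2.imread('pics/raw_s3.png')[150:300,220:430]
im=np.vstack([cv2.resize(a,(420,300),interpolation=cv2.INTER_CUBIC),cv2.resize(b,(420,300),interpolation=cv2.INTER_CUBIC)])
cv2.imwrite('pics/t3.png',cv2.convertScaleAbs(im,alpha=1.6))
```

```text
(no output)
```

View pics/t3.png

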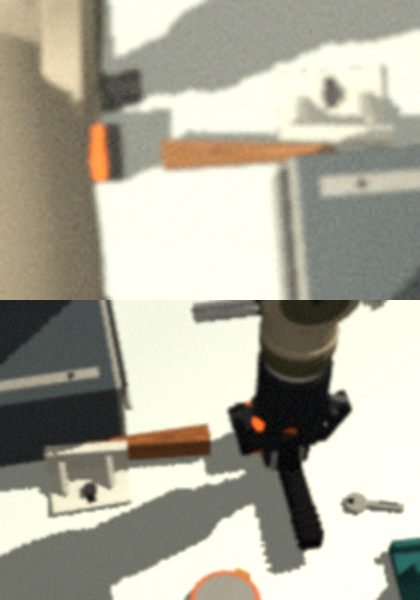

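Picture 11: the mallet head (120,152) is in line with the butt (163,153) and about 34 mm short of it. I'll approach and push in small steps, reading the force each time.

Request:
step_arm(
  moves=[
    {"dx": 0,"dy": -12,"dz": 0,"rx": 0,"ry": 0,"rz": 0,"fingers": 255},
    {"dx": 0,"dy": -12,"dz": 0,"rx": 0,"ry": 0,"rz": 0,"fingers": 255},
    {"dx": 0,"dy": -5,"dz": 0,"rx": 0,"ry": 0,"rz": 0,"fingers": 255},
    {"dx": 0,"dy": -5,"dz": 0,"rx": 0,"ry": 0,"rz": 0,"fingers": 255},
    {"dx": 0,"dy": -5,"dz": 0,"rx": 0,"ry": 0,"rz": 0,"fingers": 255},
    {"dx": 0,"dy": -5,"dz": 0,"rx": 0,"ry": 0,"rz": 0,"fingers": 255},
    {"dx": 0,"dy": -5,"dz": 0,"rx": 0,"ry": 0,"rz": 0,"fingers": 255},
    {"dx": 0,"dy": -5,"dz": 0,"rx": 0,"ry": 0,"rz": 0,"fingers": 255},
    {"dx": 0,"dy": -5,"dz": 0,"rx": 0,"ry": 0,"rz": 0,"fingers": 255},
    {"dx": 0,"dy": -5,"dz": 0,"rx": 0,"ry": 0,"rz": 0,"fingers": 255},
  ],
  squeeze=90,
)

```text
clock: 19.48
position: [0.6069, 0.0383, 0.0347]
tool_rot: [-0.001, -0.047, 0.999, 0.002]
force: [-4.1, 9.8, -0.3]
width: 0.0225
```

Request:
step_arm(
  moves=[
    {"dx": 0,"dy": -3,"dz": 0,"rx": 0,"ry": 0,"rz": 0,"fingers": 255},
    {"dx": 0,"dy": -3,"dz": 0,"rx": 0,"ry": 0,"rz": 0,"fingers": 255},
  ],
  squeeze=90,
)

```text
clock: 19.73
position: [0.607, 0.033, 0.0347]
tool_rot: [-0.001, -0.047, 0.999, 0.002]
force: [-4.2, 10.1, -0.1]
width: 0.0227
```

Request:
step_arm(
  moves=[
    {"dx": 0,"dy": -3,"dz": 0,"rx": 0,"ry": 0,"rz": 0,"fingers": 255},
    {"dx": 0,"dy": -3,"dz": 0,"rx": 0,"ry": 0,"rz": 0,"fingers": 255},
    {"dx": 0,"dy": -3,"dz": 0,"rx": 0,"ry": 0,"rz": 0,"fingers": 255},
  ],
  squeeze=90,
)

```text
clock: 20.1
position: [0.6071, 0.0246, 0.0345]
tool_rot: [-0.002, -0.048, 0.999, 0.003]
force: [-4.8, 11.2, 2.0]
width: 0.0223
```

Request:
step_arm(
  moves=[
    {"dx": 0,"dy": -3,"dz": 0,"rx": 0,"ry": 0,"rz": 0,"fingers": 255},
    {"dx": 0,"dy": -3,"dz": 0,"rx": 0,"ry": 0,"rz": 0,"fingers": 255},
  ],
  squeeze=90,
)

```text
clock: 20.35
position: [0.6071, 0.0191, 0.0345]
tool_rot: [-0.002, -0.048, 0.999, 0.003]
force: [-5.6, 12.8, 2.8]
width: 0.0226
```

Run:
```python
from h import *
a=read_camera('top')[:,:,::-1]; cv2.imwrite('pics/raw_t4.png',a)
# shift of the letterbox between first top view and now (top-face patch), by phase correlation
g=lambda n:cv2.cvtColor(cv2.imread(n),cv2.COLOR_BGR2GRAY).astype(np.float32)
A,B=g('pics/raw_t3.png'),g('pics/raw_t4.png')
w=cv2.createHanningWindow((90,110),cv2.CV_32F)
s=np.s_[200:310,358:448]
print('letterbox shift px (2.2 mm/px at top)',cv2.phaseCorrelate(A[s].copy(),B[s].copy(),w))
c=cam('top');a=a.astype(int)
for col in range(326,360,2):
    k=[r for r in range(195,215) if a[r,col,2]-a[r,col,0]>30]
    if k: print(col,k[0],k[-1],end='; ')
```

```text
letterbox shift px (2.2 mm/px at top) ((8.941881315022066, -5.839845195568714), 0.09311041125544796)
346 197 203; 348 196 204; 350 196 205; 352 197 205; 354 197 204; 356 197 203; 358 197 203;
```

Request:
step_arm(
  moves=[
    {"dx": 0,"dy": -3,"dz": 0,"rx": 0,"ry": 0,"rz": 0,"fingers": 255},
    {"dx": 0,"dy": -3,"dz": 0,"rx": 0,"ry": 0,"rz": 0,"fingers": 255},
  ],
  squeeze=90,
)

```text
clock: 20.65
position: [0.6072, 0.0135, 0.0344]
tool_rot: [-0.003, -0.048, 0.999, 0.004]
force: [-7.4, 14.6, 3.9]
width: 0.0224
```

Request:
step_arm(
  moves=[
    {"dx": 0,"dy": -3,"dz": 0,"rx": 0,"ry": 0,"rz": 0,"fingers": 255},
    {"dx": 0,"dy": -3,"dz": 0,"rx": 0,"ry": 0,"rz": 0,"fingers": 255},
  ],
  squeeze=120,
)

```text
clock: 20.9
position: [0.61, 0.0051, 0.0344]
tool_rot: [-0.001, -0.047, 0.999, 0.002]
force: [-3.1, 8.3, -1.3]
width: 0.0222
```

Run:
```python
from h import *
o=bot.get_obs(); print(o['ft_torque'].round(2))
save('top','t5.png'); save('scene','s5.png')
for n in('t3','t5'):pass
a=cv2.imread('pics/raw_t5.png'); t0=cv2.imread('pics/raw_t0.png')
# letterbox position: row profile of the near/far edges at columns right of the arm
for n in('raw_t0','raw_t3','raw_t5'):
    g=cv2.cvtColor(cv2.imread(f'pics/{n}.png'),cv2.COLOR_BGR2GRAY).astype(float)
    p=g[185:225,400:440].mean(1); print(n,p[:26].round(0).astype(int).tolist())
```

```text
[ 1.56  0.64 -0.54]
raw_t0 [138, 126, 110, 95, 87, 86, 86, 85, 85, 84, 80, 74, 71, 68, 68, 68, 68, 69, 76, 86, 95, 100, 103, 104, 102, 94]
raw_t3 [157, 146, 128, 110, 99, 97, 96, 96, 96, 95, 90, 81, 70, 65, 64, 65, 65, 66, 69, 77, 88, 96, 101, 103, 103, 99]
raw_t5 [158, 155, 145, 127, 109, 99, 95, 95, 94, 94, 93, 90, 86, 82, 76, 75, 75, 75, 76, 79, 87, 98, 105, 108, 109, 109]
```

Request:
step_arm(
  moves=[
    {"dx": 0,"dy": -2.5,"dz": 0,"rx": 0,"ry": 0,"rz": 0,"fingers": 255},
    {"dx": 0,"dy": -2.5,"dz": 0,"rx": 0,"ry": 0,"rz": 0,"fingers": 255},
  ],
  squeeze=120,
)

```text
clock: 21.25
position: [0.6103, 0.0041, 0.0347]
tool_rot: [-0.001, -0.048, 0.999, 0.006]
force: [-2.8, 25.3, 2.7]
width: 0.0223
```

The force jumped to 25 N over 1 mm of travel, so the letterbox is on its stop and the wedge is locked. Now I back off.

Request:
step_arm(
  moves=[
    {"dx": 0,"dy": 10,"dz": 0,"rx": 0,"ry": 0,"rz": 0,"fingers": 255},
    {"dx": 0,"dy": 12,"dz": 0,"rx": 0,"ry": 0,"rz": 0,"fingers": 255},
    {"dx": 0,"dy": 8,"dz": 0,"rx": 0,"ry": 0,"rz": 0,"fingers": 255},
    {"dx": 0,"dy": 0,"dz": 0,"rx": 0,"ry": 0,"rz": 0,"fingers": 255},
    {"dx": 0,"dy": 0,"dz": 0,"rx": 0,"ry": 0,"rz": 0,"fingers": 255},
  ],
  squeeze=120,
)

```text
clock: 21.88
position: [0.6091, 0.0285, 0.0348]
tool_rot: [0.0, -0.047, 0.999, -0.0]
force: [-0.1, -0.2, -3.1]
width: 0.0217
```

Run:
```python
from h import *
save('top','t6.png');save('scene','s6.png')
for n in('raw_t5','raw_t6'):
    g=cv2.cvtColor(cv2.imread(f'pics/{n}.png'),cv2.COLOR_BGR2GRAY).astype(float)
    p=g[185:225,400:440].mean(1); print(n,p[:26].round(0).astype(int).tolist())
c=cam('scene');a=cv2.imread('pics/raw_s6.png').astype(int)
c=cam('top');a=cv2.imread('pics/raw_t6.png').astype(int)
for r in range(198,210):
    k=[q for q in range(330,366) if a[r,q,2]-a[r,q,0]>30]
    if k: print(r,k[0],k[-1],end='; ')
o=bot.get_obs();print(o['position'],o['force'])
```

```text
raw_t5 [158, 155, 145, 127, 109, 99, 95, 95, 94, 94, 93, 90, 86, 82, 76, 75, 75, 75, 76, 79, 87, 98, 105, 108, 109, 109]
raw_t6 [159, 156, 146, 128, 110, 100, 96, 96, 96, 95, 93, 92, 88, 83, 78, 76, 77, 76, 77, 80, 89, 100, 107, 109, 110, 109]
198 340 365; 199 340 365; 200 340 365; 201 340 365; 202 340 363; 203 340 358; 204 340 356; 205 340 354; 206 341 345; [0.60901423 0.02834451 0.03481509] [ 0.22821297  0.18640209 -3.86410255]
```

Request:
step_arm(
  moves=[
    {"dx": 0,"dy": -10,"dz": 0,"rx": 0,"ry": 0,"rz": 0,"fingers": 255},
    {"dx": 0,"dy": -8,"dz": 0,"rx": 0,"ry": 0,"rz": 0,"fingers": 255},
    {"dx": 0,"dy": -3,"dz": 0,"rx": 0,"ry": 0,"rz": 0,"fingers": 255},
    {"dx": 0,"dy": -1.5,"dz": 0,"rx": 0,"ry": 0,"rz": 0,"fingers": 255},
    {"dx": 0,"dy": -1.5,"dz": 0,"rx": 0,"ry": 0,"rz": 0,"fingers": 255},
    {"dx": 0,"dy": -1.5,"dz": 0,"rx": 0,"ry": 0,"rz": 0,"fingers": 255},
    {"dx": 0,"dy": -1.5,"dz": 0,"rx": 0,"ry": 0,"rz": 0,"fingers": 255},
  ],
  squeeze=120,
)

```text
clock: 22.85
position: [0.6113, 0.0048, 0.035]
tool_rot: [0.0, -0.048, 0.999, 0.003]
force: [-0.5, 12.9, -0.9]
width: 0.0216
```

Request:
step_arm(
  moves=[
    {"dx": 0,"dy": -1.5,"dz": 0,"rx": 0,"ry": 0,"rz": 0,"fingers": 255},
    {"dx": 0,"dy": -1.5,"dz": 0,"rx": 0,"ry": 0,"rz": 0,"fingers": 255},
  ],
  squeeze=120,
)

```text
clock: 23.1
position: [0.6114, 0.0045, 0.0352]
tool_rot: [0.0, -0.048, 0.999, 0.005]
force: [1.4, 22.4, 1.1]
width: 0.0222
```

Request:
step_arm(
  moves=[
    {"dx": 0,"dy": -1.2,"dz": 0,"rx": 0,"ry": 0,"rz": 0,"fingers": 255},
  ],
  squeeze=120,
)

```text
clock: 23.22
position: [0.6114, 0.0044, 0.0352]
tool_rot: [0.0, -0.049, 0.999, 0.006]
force: [0.4, 24.8, 1.6]
width: 0.0219
```

Request:
step_arm(
  moves=[
    {"dx": 0,"dy": 8,"dz": 0,"rx": 0,"ry": 0,"rz": 0,"fingers": 255},
    {"dx": 0,"dy": 15,"dz": 0,"rx": 0,"ry": 0,"rz": 0,"fingers": 255},
    {"dx": 0,"dy": 25,"dz": 0,"rx": 0,"ry": 0,"rz": 0,"fingers": 255},
    {"dx": 0,"dy": 25,"dz": 0,"rx": 0,"ry": 0,"rz": 0,"fingers": 255},
    {"dx": 0,"dy": 22,"dz": 0,"rx": 0,"ry": 0,"rz": 0,"fingers": 255},
    {"dx": 0,"dy": 10,"dz": 0,"rx": 0,"ry": 0,"rz": 0,"fingers": 255},
    {"dx": 0,"dy": 0,"dz": 0,"rx": 0,"ry": 0,"rz": 0,"fingers": 255},
    {"dx": 0,"dy": 0,"dz": 2,"rx": 0,"ry": 0,"rz": 0,"fingers": 255},
    {"dx": 0,"dy": 0,"dz": 2,"rx": 0,"ry": 0,"rz": 0,"fingers": 255},
    {"dx": 0,"dy": 0,"dz": 0,"rx": 0,"ry": 0,"rz": 0,"fingers": 255},
  ],
  squeeze=120,
)

```text
clock: 24.48
position: [0.6018, 0.1016, 0.0305]
tool_rot: [-0.0, -0.047, 0.999, -0.0]
force: [-0.2, -0.5, -3.7]
width: 0.0222
```

Request:
step_arm(
  moves=[
    {"dx": 0,"dy": 0,"dz": 1.5,"rx": 0,"ry": 0,"rz": 0,"fingers": 255},
    {"dx": 0,"dy": 0,"dz": 0,"rx": 0,"ry": 0,"rz": 0,"fingers": 255},
  ],
  squeeze=40,
)

```text
clock: 24.72
position: [0.6022, 0.1019, 0.0297]
tool_rot: [0.0, -0.047, 0.999, -0.0]
force: [-0.5, -2.1, -0.2]
width: 0.0224
```

Weight is coming off, so the mallet is on the ledge. I'll release gently and rise.

Request:
step_arm(
  moves=[
    {"dx": 0,"dy": 0,"dz": 0.5,"rx": 0,"ry": 0,"rz": 0,"fingers": 255},
    {"dx": 0,"dy": 0,"dz": 0,"rx": 0,"ry": 0,"rz": 0,"fingers": 180},
    {"dx": 0,"dy": 0,"dz": 0,"rx": 0,"ry": 0,"rz": 0,"fingers": 150},
    {"dx": 0,"dy": 0,"dz": 0,"rx": 0,"ry": 0,"rz": 0,"fingers": 110},
    {"dx": 0,"dy": 0,"dz": 0,"rx": 0,"ry": 0,"rz": 0,"fingers": 90},
    {"dx": 0,"dy": 0,"dz": 0,"rx": 0,"ry": 0,"rz": 0,"fingers": 90},
    {"dx": 0,"dy": 0,"dz": -20,"rx": 0,"ry": 0,"rz": 0,"fingers": 90},
    {"dx": 0,"dy": 0,"dz": -40,"rx": 0,"ry": 0,"rz": 0,"fingers": 90},
    {"dx": 0,"dy": 0,"dz": -50,"rx": 0,"ry": 0,"rz": 0,"fingers": 90},
    {"dx": 0,"dy": 0,"dz": -50,"rx": 0,"ry": 0,"rz": 0,"fingers": 90},
    {"dx": 0,"dy": 40,"dz": -40,"rx": 0,"ry": 0,"rz": 0,"fingers": 0},
    {"dx": 0,"dy": 50,"dz": 0,"rx": 0,"ry": 0,"rz": 0,"fingers": 0},
    {"dx": 0,"dy": 50,"dz": 0,"rx": 0,"ry": 0,"rz": 0,"fingers": 0},
    {"dx": 0,"dy": 50,"dz": 0,"rx": 0,"ry": 0,"rz": 0,"fingers": 0},
    {"dx": 0,"dy": 0,"dz": 0,"rx": 0,"ry": 0,"rz": 0,"fingers": 0},
    {"dx": 0,"dy": 0,"dz": 0,"rx": 0,"ry": 0,"rz": 0,"fingers": 0},
  ],
  squeeze=40,
)

```text
clock: 26.72
position: [0.5839, 0.2913, 0.2285]
tool_rot: [-0.0, -0.047, 0.999, -0.0]
force: [0.3, 0.3, 0.2]
width: 0.0855
```

Run:
```python
from h import *
save('top','t7.png');save('scene','s7.png')
a=cv2.imread('pics/raw_t7.png')[90:310,200:460]; b=cv2.imread('pics/raw_s7.png')[100:320,180:440]
im=np.hstack([cv2.resize(a,(400,338),interpolation=cv2.INTER_CUBIC),cv2.resize(b,(400,338),interpolation=cv2.INTER_CUBIC)])
cv2.imwrite('pics/t7.png',cv2.convertScaleAbs(im,alpha=1.6))
# letterbox row profiles, same light (arm away): before and after
for n in('raw_t0','raw_t7'):
    g=cv2.cvtColor(cv2.imread(f'pics/{n}.png'),cv2.COLOR_BGR2GRAY).astype(float); print(n,g[185:225,400:440].mean(1)[:26].round(0).astype(int).tolist())
A,B=[cv2.cvtColor(cv2.imread(f'pics/{n}.png'),cv2.COLOR_BGR2GRAY).astype(np.float32) for n in('raw_t0','raw_t7')]
for s in(np.s_[195:315,350:460],np.s_[190:225,390:460]): print(cv2.phaseCorrelate(A[s].copy(),B[s].copy(),cv2.createHanningWindow(A[s].shape[::-1],cv2.CV_32F)))
o=bot.get_obs();print(o['position'],o['force'],o['clock'])
```

```text
raw_t0 [138, 126, 110, 95, 87, 86, 86, 85, 85, 84, 80, 74, 71, 68, 68, 68, 68, 69, 76, 86, 95, 100, 103, 104, 102, 94]
raw_t7 [136, 136, 133, 124, 110, 100, 97, 96, 96, 96, 94, 91, 84, 72, 61, 54, 52, 51, 52, 54, 58, 64, 69, 72, 74, 74]
((0.20654640964726667, 1.7548576822537498), 0.5046839647822909)
((0.3900879882964645, 1.5537744604352142), 0.9588668348244679)
[0.58429191 0.29029753 0.22871832] [-0.08786651 -0.30261886  0.057236  ] 26.825
```

View pics/t7.png

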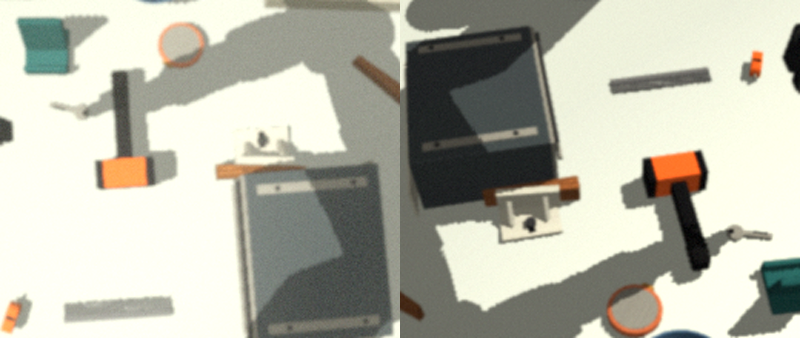

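Picture 12: the wedge sits in the gap with its tip beyond the bracket. The mallet lies flat with its head at (125,173), well clear of the butt at (218,172). The key, comb, compact, whistle and stand have not moved. The letterbox shifted 3.4–3.8 mm towards its rail, within its stated 2.5–4.5 mm play. I'm handing in.

```bash
python3 -c "
from station import job; print(job.finish_job())"
```

```text
the job is handed in; nothing more can be done
None
```

I set the wedge in the gap, drove it in with the mallet until it locked, gave it one more separate tap, and handed the job in at about 27 s. No verdict was reported.

**What I did**
- I set the wedge by hand, flat and tip first, about 45 mm past the mouth, and let go of it.
- The first try met the letterbox trim with about 26 N, because the wedge sat about 2.4° off in the grip from what I had assumed. I backed off, corrected the yaw, and it went in freely.
- I drove it with slow mallet pushes. They rose to about 15 N, slipped once, and ended at a hard stop at 25 N.
- I took the mallet off, then gave one more separate tap of about 25 N. The wedge did not move any further.
- I laid the mallet flat on the ledge with its head about 140 mm from the butt, and moved the arm clear.

**Last checks**
- **Letterbox:** the top view shows it moved 3.4–3.8 mm towards its rail, within its stated play of 2.5–4.5 mm. The steep resistance fits it being home.
- **Wedge and bystanders:** the last picture shows the wedge in line in the gap. By eye, the key, comb, compact, whistle and phone stand have not moved.
- **Not measured:** the clamping force left on the letterbox. I inferred it from the 25 N pushes and the wedge not moving on the second tap.
- **Checks that failed or disagreed:** one image check of the letterbox's shift, made during the drive, failed because the arm was in the way. The two cameras also disagreed by about 6 mm on the trim corner, which I put down to a blurred reading in the top view.

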